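# Wedge a gel cassette tight in its tank and hold it

### The job

The gel cassette stands loose in one side of the clear electrophoresis tank, and it has to seal against the gasket of the white core. Take the dark grey clamping wedge from the drying rack and slide it down, toe first, into the one gap that is wide enough for it, between the cassette and the tank's end wall, with its flat face on the cassette and its sloped face on the wall's sloped seats, until it is tight, its shoulder about level with the tank rim, and the cassette is pressed flush on the gasket. Finish while still gripping the wedge and pressing it firmly down, as for a leak test; do not let go, do not lift the cassette out, and leave the other things where they are.

Things in the scene. Friction and masses are not known exactly. Their poses are not given: they have to be found in the camera images.
- tank: Clear open-topped vertical gel tank, fixed, 126 (x) x 134 (y) x 116 mm high, floor 6 mm thick. Origin: centre of its underside, z up. Along its y axis come: end wall, slot, white core, slot, end wall (inner faces at y = +-63 mm). One slot holds the cassette, the other is filled by the dam; which is which varies.
- seat_left (a point): Middle, at rim height, of the two white sloped seats (16 mm wide, at x = +-32 mm) on the tank's +y end wall. Their faces run straight from y = 50 mm at the tank floor (z = 6 mm) out to y = 61.5 mm at the rim (z = 116 mm), a slope of 6 degrees.
- seat_right (a point): The same on the tank's -y end wall, mirrored: y = -50 mm at the floor, -61.5 mm at the rim.
- core: White electrode core, fixed in the middle of the tank, 100 mm wide (x), its top 116 mm above the tank's underside (two plug pins at x = +-43 mm rise to 134 mm). Same axes as the tank, origin 6 mm above the tank's. Both faces carry dark rubber gaskets, their surfaces in the planes y = +25 and -25 mm.
- cassette: The gel cassette: flat clear plate with white edges, 100 (x) x 8 (y) x 100 mm (z), 0.07-0.12 kg, origin mid lower edge, z up. It stands loose and upright on the tank floor, parallel to the core, 6 to 10 mm off the gasket (centre near |y| = 37 mm, +y or -y side of the tank); polished plastic, it leans or slides easily when pushed. Flush on the gasket its centre is at |y| = 29 mm.
- dam: White ribbed buffer dam, 100 x 24 x 100 mm, fixed in the other slot; only 1 to 13 mm remain between it and the sloped seats, too narrow for the wedge. Core, dam and tank are rigid. Origin: middle of its underside.
- wedge: Dark grey clamping wedge, about 0.11 kg, 84 (x) x 128 mm tall, standing toe down in the rack; it lifts straight out. Origin: underside of the toe, in the tab's middle plane, z up. Flat face: plane y = -12 mm, looking to -y. Sloped face (6 degrees, looks to +y): y = +7 mm at the toe to +16.5 mm at the shoulder, z = 90 mm. Lowest 12 mm bevelled on both faces to a tip at y = -6 to +3 mm.
- wedge_grip (a point): Middle of the wedge's grip tab, 112 mm above the toe. The tab is 36 wide (x) x 12 thick (y) and rises from the shoulder (z = 90) to z = 128 mm; fingers close along the wedge's y on the 12 mm. With the TCP here the fingertips clear the shoulder by 3 mm.
- wedge_toe (a point): The wedge's origin. When it jams tight, flat face on the flush cassette and slope on the seats, this is about 25 mm above the tank's underside (some mm more or less with the push) and 45 mm from the tank's middle plane; the shoulder is then level with the rim. It is slippery plastic (friction 0.25); 12 N down seats it firmly.
- rack: White drying rack for plates, fixed, base 110 (x) x 140 (y, from -58 to +82 mm) x 8 mm, origin under its base. The wedge stands at y = -25 mm between posts 63 mm tall (1 mm play), the spare cassette at y = +45 and the short plate at y = +67 mm.
- spare_cassette: A second cassette like the first, standing in the rack; leave it.
- short_plate: Glass plate 100 x 5 x 73 mm standing in the rack; leave it.
- petri_dish: Closed petri dish, 60 mm across, 16 mm high, between tank and rack.
- beaker: Glass beaker, 70 mm across, 90 mm high.
- buffer_bottle: White bottle with a blue cap, 72 mm across, 165 mm high.
- tip_box: Box of pipette tips, 80 x 120 x 63 mm.
- timer: Bench timer lying flat, 55 x 70 x 18 mm.
- comb: Gel comb lying flat, 100 x 33 x 6 mm, between tank and rack.
Things that resemble listed ones, but are neither listed nor needed, are in the scene too. Leave any turquoise look-alike of the wedge alone. What is shaped like the cassette but red is not meant.

How it is judged:
By the outcome, as a careful person would: the job done as asked, in the order asked, and still so for the second after the job is handed in, while the arm keeps its last pose, push and grip.
It also fails if it takes over 43 s, if anything falls off the work surface, if the arm or the gripper's body presses on something with over 40 N, if the wrist force passes 120 N, or if a joint passes its speed limit or range.

### The arm

A 6-joint arm with a two-finger parallel gripper is mounted at the origin on the work surface. World frame = base frame: x ahead of the robot, y to its left, z up, the work surface at z = 0. Lengths are in m, angles in rad, forces in N, time in s.
With the tool pointing down it reaches from about 0.275 to 0.725 m from the base axis. Payload 15.9 kg.
Tool frame: the origin (TCP) lies between the finger pads, 19 mm behind the fingertips; this is the grasp point; x points along the fingers, z is the direction in which the jaws open and shut, and the axes are right-handed (so a half turn about x gives the same grasp; the last joint's range is limited). The gripper opens to 85 mm and grips with 20 to 120 N. Pads are 22 mm wide; open, the fingers measure 114 mm over their backs; the gripper's body (76 mm by 85 mm) begins 54 mm behind the grasp point. The pads swing forward as they close: fully open they stand 13 mm farther back than shut.
Start: joints at [1.22, 0.213, -0.034, 1.323, 0, 1.571], TCP at [0.172, 0.47, 0.25] pointing down, gripper open.
Joint ranges: [-2.98, 2.98], [-0.74, 1.72], [-1.14, 1.35], [-2.1, 2.04], [-1.57, 1.44], [-3.14, 3.14]. Speed limits (rad/s): [1.89, 1.89, 2.39, 2.57, 3.14, 3.14].

### API

Orientations are given as a unit quaternion [x, y, z, w].
In Python, from bench import get_obs, vision, env gives the robot as it stands. The module is installed in compiled form; this text tells all that it offers.
- The arm moves only by the tool apply_moves, never from a script. Its argument "commands" is one flat list of numbers, 7 for each row, row after row: the shift along the tool's x, y, z in cm, then the turn, a rotation vector about the tool's x, y, z in rad, then the opening, from -1 (shut) to 1 (fully open), so that 0 is half open. In form: [dx, dy, dz, ax, ay, az, grip, dx, dy, dz, ax, ay, az, grip, ...]. A call has 1 to 8 rows; each row is the pose to reach, as a shift and turn from the pose measured when the call began, along the tool's axes at that moment; what a row does not reach only later rows make up. A row lasts 1/12 s, in which the tool goes at most 41.7 mm and 7.16 degrees, less where a joint would pass 70% of its speed; a pose out of reach is approached as far as the arm can. A call with a gripper value outside its range is refused whole. The fingers move at their own pace and stop on an object; the grip force is fixed at half the most. Time passes only in rows, so rows that repeat a pose let the fingers close. It gives the time, the measured TCP pose, the force and the opening at its end, in the units of the state.
- get_obs(): the state, without advancing time (a new reading comes with each control period).
- vision.camera(name): name is "side" or "top" or "wrist"; returns a dict with "pixels" (400x640x3 uint8, red, green, blue), "fx", "fy", "cx", "cy" (pixels), "rvec" (rotation vector, rad) and "tvec" (3), from world to camera coordinates, as OpenCV has them. Camera axes: x right, y down, z forward; pixel columns grow to the right and rows downward; lengths in m; the calibration is good to about 2 mm. A picture is of the moment at which its call begins. There is no depth.
- env.finish_job(): hands the job in, once; it reports no verdict.
The state is a dict: "time": time; "qpos": joint angles; "qd": joint speeds; "joint_efforts": joint torques, N m; "eef_pos": TCP position; "orientation": TCP orientation; "ft_force": force on the tool from outside, world axes, zero at the start; "ft_torque": the same for the moment, N m; "opening": finger opening in m.
Only numpy, scipy, OpenCV 4.12 (cv2) and the standard library are available. Lean on these libraries where they do the work, as an engineer would, in place of code of your own. Each camera call takes 0.05 s, during which the arm holds its last target. There are 200 camera calls.

## Working session

There is one attempt and no reset: what is moved stays moved. The work goes in short steps, Python scripts to look and compute and a tool call to move; the robot and the scene stay as the last step left them, time stands still between calls to the robot, and variables do not carry over. Pictures are saved under pics/ and viewed, about 8 in all and at most 12, crops included, and the job is handed in when it is done.

Besides the shell and the picture viewer there is one more tool, called as name(argument=value, ...), one argument or row to a line, values as JSON. apply_moves: Moves the arm, as the interface text tells. Its arguments: {"type":"object","properties":{"commands":{"type":"array","items":{"type":"number"}}},"required":["commands"]}

```bash
mkdir -p pics; cat > h.py <<'E'
import numpy as np, cv2
from bench import get_obs, vision, env
from scipy.spatial.transform import Rotation as R
def cam(n,f=None):
    c=vision.camera(n)
    if f: cv2.imwrite('pics/'+f,c['pixels'][:,:,::-1])
    c['R']=cv2.Rodrigues(np.array(c['rvec'],float))[0]; c['t']=np.array(c['tvec'],float).ravel()
    return c
def ray(c,u,v):
    d=c['R'].T@np.array([(u-c['cx'])/c['fx'],(v-c['cy'])/c['fy'],1]); return -c['R'].T@c['t'],d
def onz(c,u,v,z):
    o,d=ray(c,u,v); return o+d*(z-o[2])/d[2]
def proj(c,p):
    q=c['R']@np.array(p,float)+c['t']; return np.array([c['fx']*q[0]/q[2]+c['cx'],c['fy']*q[1]/q[2]+c['cy']])
def save(c,f):
    np.savez(f,**{k:c[k] for k in c})
E
python3 - <<'E'
from h import *
s=cam('side');t=cam('top')
save(s,'side0.npz');save(t,'top0.npz')
cv2.imwrite('pics/side0.png',s['pixels'][:,:,::-1]);cv2.imwrite('pics/top0.png',t['pixels'][:,:,::-1])
for c in (s,t): print(c['fx'],c['cx'],c['cy'],-c['R'].T@c['t'],c['R'])
o=get_obs();print({k:np.round(v,3) for k,v in o.items()})
E
```

```text
364.71381395848397 324.52506125222266 196.69108371278978 [0.37628436 0.79322097 0.78853215] [[-0.96656262 -0.25629078 -0.00847032]
 [-0.15561395  0.61248871 -0.77501089]
 [ 0.20381612 -0.74777845 -0.63189111]]
467.08613272951663 318.28877091127976 190.2713699435528 [0.38511795 0.00735397 1.53225788] [[ 9.59963195e-04 -9.99967728e-01  7.97627832e-03]
 [-9.92910974e-01 -1.90116181e-03 -1.18845209e-01]
 [ 1.18856538e-01 -7.80564725e-03 -9.92880756e-01]]
{'time': np.float64(0.1), 'qpos': array([ 1.22 ,  0.213, -0.035,  1.323, -0.   ,  1.571]), 'qd': array([ 0.   ,  0.001,  0.002,  0.   , -0.001,  0.002]), 'joint_efforts': array([-3.0000e-03, -6.8725e+01,  4.8780e+01,  1.2000e-02, -0.0000e+00,
        0.0000e+00]), 'eef_pos': array([0.172, 0.469, 0.25 ]), 'orientation': array([-0.405,  0.58 ,  0.405,  0.579]), 'ft_force': array([0.101, 0.419, 0.147]), 'ft_torque': array([-0.001, -0.002, -0.01 ]), 'opening': np.float64(0.085)}
```

View pics/side0.png

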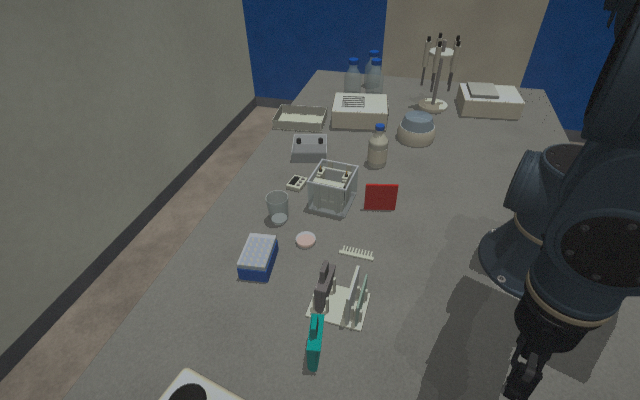

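View pics/top0.png

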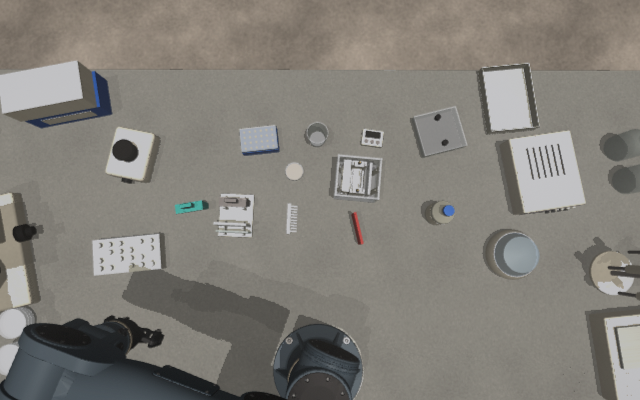

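The side view shows the dark grey wedge at (325,287) in the white rack. The turquoise look-alike is at (315,342), the tank at (333,187) and a red decoy at (381,197). The top view shows the wedge at (234,202) and the tank at (358,177). I'll enlarge both.

```bash
python3 - <<'E'
from h import *
t=cv2.imread('pics/top0.png');s=cv2.imread('pics/side0.png')
a=cv2.resize(t[145:210,325:390],(400,400),interpolation=cv2.INTER_CUBIC)
b=cv2.resize(t[180:245,205:270],(400,400),interpolation=cv2.INTER_CUBIC)
c=cv2.resize(s[155:220,295:360+5],None,fx=5.7,fy=3.0*1.0,interpolation=cv2.INTER_CUBIC)
c=cv2.resize(s[155:220,295:395],(400,200+0),interpolation=cv2.INTER_CUBIC)
d=cv2.resize(s[255:335,290:390],(400,320),interpolation=cv2.INTER_CUBIC)[:200]
cv2.imwrite('pics/crop0.png',np.vstack([np.hstack([a,b]),np.hstack([c,d])]))
E
```

```text
(no output)
```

View pics/crop0.png

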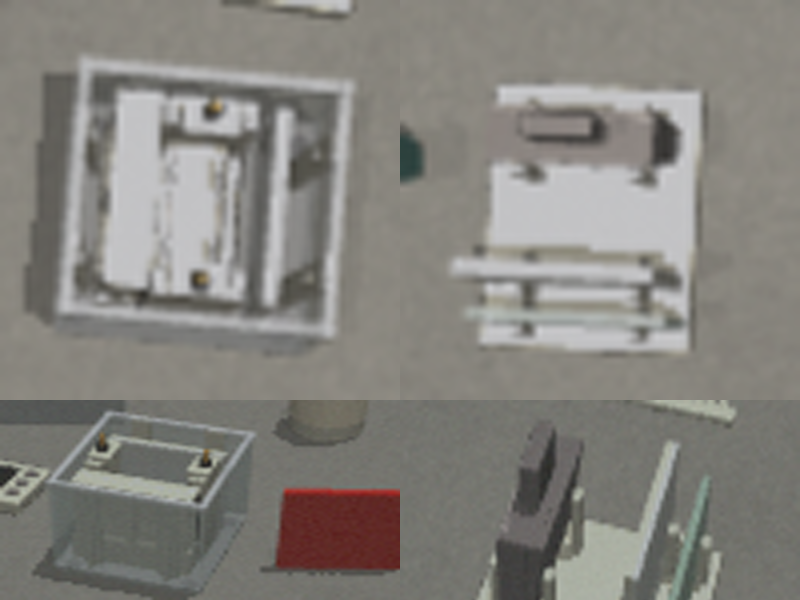

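The crop confirms three candidates. The grey wedge in the rack is at top px (234,202) and fits the description. The turquoise one is at (190,207) and is the look-alike. The red plate is at (357,228) and isn't meant. In the tank, the dam is on the left (world +y) and the cassette on the right (world −y), so the gap is on the world −y side. The wedge's tab sits nearer its world +x face, so the flat face seems to look toward +x. Next I'll turn these into positions.

```bash
python3 - <<'E'
from h import *
t=dict(np.load('top0.npz'));s=dict(np.load('side0.npz'))
k=65/400
T=lambda x,y:(325+x*k-.4,145+y*k-.4); K=lambda x,y:(205+(x-400)*k-.4,180+y*k-.4)
P=[onz(t,*T(*c),.116) for c in [(80,58),(355,82),(338,338),(55,318)]]
print('tank',np.round(P,4),np.mean(P,0),[np.linalg.norm(P[i]-P[i-1]) for i in range(4)])
q=[onz(t,*T(*c),.134) for c in [(215,107),(200,280)]];print('pins',q,np.mean(q,0),np.linalg.norm(q[0]-q[1]))
P=[onz(t,*K(*c),.008) for c in [(498,88),(700,92),(690,350),(480,345)]]
print('rack',np.round(P,4),np.mean(P,0),[np.linalg.norm(P[i]-P[i-1]) for i in range(4)])
P=[onz(t,*K(*c),.136) for c in [(519,113),(590,117),(589,138),(519,136)]]
print('tab',np.round(P,4),np.mean(P,0),[np.linalg.norm(P[i]-P[i-1]) for i in range(4)])
m=np.mean(P,0);print('tab in side px',proj(s,m))
P=[onz(t,*K(*c),.098) for c in [(490,106),(655,112),(655,165),(490,158)]]
print('shoulder',np.round(P,4),np.mean(P,0))
Q=R.from_quat(get_obs()['orientation']).as_matrix();print(Q)
w=cam('wrist');C=-w['R'].T@w['t'];print('cam in tool',Q.T@(C-get_obs()['eef_pos']),w['fx'],(Q.T@w['R'].T).round(3))
E
```

```text
tank [[ 0.6673 -0.0632  0.116 ]
 [ 0.6555 -0.201   0.116 ]
 [ 0.5266 -0.1906  0.116 ]
 [ 0.5363 -0.0503  0.116 ]] [ 0.59642314 -0.12627154  0.116     ] [np.float64(0.13166543444314444), np.float64(0.13827517575385928), np.float64(0.12929273918322576), np.float64(0.1406020599324989)]
pins [array([ 0.63931637, -0.1289235 ,  0.134     ]), array([ 0.55324665, -0.12074242,  0.134     ])] [ 0.59628151 -0.12483296  0.134     ] 0.08645765531728929
rack [[0.555  0.3159 0.008 ]
 [0.553  0.2083 0.008 ]
 [0.4162 0.2112 0.008 ]
 [0.4187 0.3218 0.008 ]] [0.48572834 0.26430023 0.008     ] [np.float64(0.13643342500930106), np.float64(0.10754440831397613), np.float64(0.13688656257281384), np.float64(0.11063410808576477)]
tab [[0.5285 0.2794 0.136 ]
 [0.5266 0.2448 0.136 ]
 [0.5163 0.2451 0.136 ]
 [0.5172 0.2791 0.136 ]] [0.52214862 0.26210369 0.136     ] [np.float64(0.01126239336329688), np.float64(0.03465897571797263), np.float64(0.010283511976243699), np.float64(0.03407844415111658)]
tab in side px [324.81218179 265.2333392 ]
shoulder [[0.5359 0.3014 0.098 ]
 [0.533  0.2188 0.098 ]
 [0.5064 0.2183 0.098 ]
 [0.5098 0.3007 0.098 ]] [0.521256   0.25980654 0.098     ]
[[-3.34298356e-04 -9.39102760e-01  3.43636283e-01]
 [-9.32100756e-04  3.43636445e-01  9.39102297e-01]
 [-9.99999510e-01 -6.36328526e-06 -9.90215491e-04]]
cam in tool [-0.12297285  0.07958899  0.00105342] 312.28392307776005 [[-0.    -0.311  0.95 ]
 [-0.    -0.95  -0.311]
 [ 1.    -0.     0.   ]]
```

apply_moves(
  commands=[0, -40, -7.4, 1.246, 0, 0, 0, 0, -40, -7.4, 1.246, 0, 0, 0, 0, -40, -7.4, 1.246, 0, 0, 0, 0, -40, -7.4, 1.246, 0, 0, 0, 0, -40, -7.4, 1.246, 0, 0, 0, 0, -40, -7.4, 1.246, 0, 0, 0, 0, -40, -7.4, 1.246, 0, 0, 0, 0, -40, -7.4, 1.246, 0, 0, 0],
)

```text
time: 0.82
eef_pos: [0.4602, 0.2982, 0.2497]
orientation: [-0.076, 0.703, 0.075, 0.703]
ft_force: [0.1, 0.7, 0.2]
opening: 0.0426
```

```bash
cat > go.py <<'E'
# usage: go.py x y z yaw(of tool z, deg): prints move in tool axes (cm, rad)
from h import *
import sys
x,y,z,yaw=map(float,sys.argv[1:5]);o=get_obs();Q=R.from_quat(o['orientation']);a=np.radians(yaw)
G=np.array([[0,-np.sin(a),np.cos(a)],[0,np.cos(a),np.sin(a)],[-1,0,0]])
print('d',(Q.inv().apply(np.array([x,y,z])-o['eef_pos'])*100).round(2),'rot',(Q.inv()*R.from_matrix(G)).as_rotvec().round(3))
print('q',o['qpos'].round(2),'t',o['time'],'p',o['eef_pos'].round(4),'f',o['ft_force'].round(1),'op',o['opening'])
E
python3 go.py .522 .262 .25 -1.5
```

```text
d [-0.03 -4.85  5.27] rot [ 0.24  -0.     0.001]
q [ 0.58  0.31  0.1   1.36 -0.    1.93] t 0.8167 p [0.4602 0.2982 0.2497] f [0.1 0.7 0.2] op 0.04263108270829237
```

apply_moves(
  commands=[0, -4.85, 5.3, 0.24, 0, 0, 0, 0, -4.85, 5.3, 0.24, 0, 0, 0, 0, -4.85, 5.3, 0.24, 0, 0, 0, 0, -4.85, 5.3, 0.24, 0, 0, 0],
)

```text
time: 1.15
eef_pos: [0.5232, 0.2609, 0.2488]
orientation: [0.01, 0.708, -0.011, 0.707]
ft_force: [-0.2, 0.4, 0.0]
opening: 0.043
```

```bash
python3 - <<'E'
from h import *
w=cam('wrist','wrist1.png');save(w,'w1.npz')
c=np.array([.5222,.262])
for d in (-.006,.006):
  for e in (-.018,.018): print(proj(w,[c[0]+d,c[1]+e,.136]).round(1))
print(proj(w,[.5222+.012,.262+.042,.098]),proj(w,[.5222-.0165,.262+.042,.098]))
E
python3 go.py .522 .262 .25 -1.5
```

```text
[308.6 224.5]
[306.8 181.8]
[323.3 224.1]
[322.2 181.4]
[327.84524699 143.35888354] [295.14099405 144.30963176]
d [-0.09  0.03 -0.03] rot [-0.    -0.001  0.001]
q [ 0.46  0.39  0.21  1.39 -0.    2.06] t 1.2 p [0.5223 0.2617 0.2491] f [-0.3 -0.2  0.1] op 0.04250020869489662
```

View pics/wrist1.png

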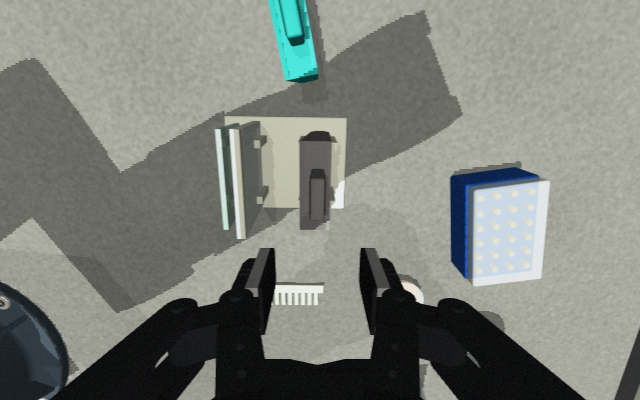

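The wrist view shows the grey wedge at about (316,185), with its tab top at about (317,180–198). The plates at (230,180) and the turquoise part at (295,40) are clear of the fingers. I'll measure the edges for tab centre, yaw and flat side.

```bash
python3 - <<'E'
from h import *
w=dict(np.load('w1.npz'));im=w['pixels']
g=im.astype(int).sum(2)
for v in range(126,236,6): print(v,g[v,290:345:1].tolist() if v in(150,180,210) else (g[v,290:345]//10).tolist())
cv2.imwrite('pics/w1crop.png',cv2.resize(im[105:245,205:355][:,:,::-1],None,fx=4,fy=4,interpolation=cv2.INTER_CUBIC))
E
```

```text
126 [56, 57, 57, 57, 56, 57, 57, 56, 57, 57, 57, 57, 57, 57, 57, 57, 57, 57, 57, 57, 57, 57, 57, 57, 57, 58, 57, 57, 56, 57, 57, 58, 57, 57, 57, 57, 57, 57, 57, 56, 57, 57, 57, 58, 57, 58, 57, 57, 57, 57, 58, 57, 58, 58, 57]
132 [57, 57, 55, 56, 57, 56, 57, 58, 57, 57, 57, 57, 57, 57, 57, 57, 57, 57, 56, 45, 24, 14, 14, 13, 14, 13, 13, 14, 13, 14, 13, 13, 14, 14, 13, 14, 12, 14, 24, 46, 57, 57, 58, 56, 57, 58, 57, 58, 57, 58, 57, 57, 57, 57, 57]
138 [57, 56, 56, 57, 57, 57, 57, 56, 56, 47, 31, 25, 20, 14, 13, 13, 12, 12, 13, 12, 13, 13, 13, 14, 14, 13, 13, 13, 14, 13, 13, 13, 13, 14, 14, 13, 13, 13, 13, 14, 16, 24, 28, 28, 30, 44, 57, 56, 57, 57, 57, 56, 57, 57, 57]
144 [56, 56, 57, 57, 56, 56, 57, 56, 53, 41, 27, 28, 28, 28, 28, 29, 29, 29, 29, 30, 29, 29, 28, 29, 29, 29, 28, 29, 29, 30, 30, 27, 29, 29, 29, 28, 29, 29, 30, 29, 30, 38, 48, 51, 54, 56, 56, 53, 53, 56, 58, 57, 57, 57, 56]
150 [556, 568, 570, 572, 573, 566, 575, 571, 539, 434, 274, 283, 281, 273, 288, 291, 289, 296, 288, 289, 290, 280, 297, 288, 296, 283, 296, 297, 292, 293, 294, 297, 295, 287, 301, 285, 294, 293, 306, 
[... 2639 characters left out ...]
, 48, 47, 47, 47, 47, 46]
222 [48, 48, 49, 48, 48, 50, 50, 49, 49, 40, 24, 24, 24, 23, 23, 23, 24, 24, 24, 24, 23, 25, 24, 24, 24, 24, 24, 24, 24, 24, 25, 24, 24, 25, 26, 25, 39, 54, 53, 50, 47, 47, 47, 46, 46, 46, 48, 49, 48, 49, 48, 47, 47, 48, 47]
228 [49, 50, 51, 50, 49, 49, 49, 49, 49, 42, 25, 23, 24, 23, 24, 25, 24, 24, 24, 25, 24, 24, 25, 24, 24, 25, 35, 44, 45, 45, 44, 44, 45, 44, 46, 48, 52, 57, 55, 49, 48, 47, 48, 47, 47, 47, 47, 48, 48, 47, 46, 46, 46, 46, 46]
234 [49, 49, 50, 51, 50, 50, 49, 49, 48, 48, 48, 47, 45, 46, 46, 47, 48, 48, 49, 46, 46, 48, 47, 49, 48, 48, 50, 50, 50, 50, 51, 49, 51, 49, 48, 47, 47, 47, 46, 45, 44, 44, 45, 45, 46, 47, 46, 46, 45, 45, 46, 47, 46, 46, 46]
```

View pics/w1crop.png

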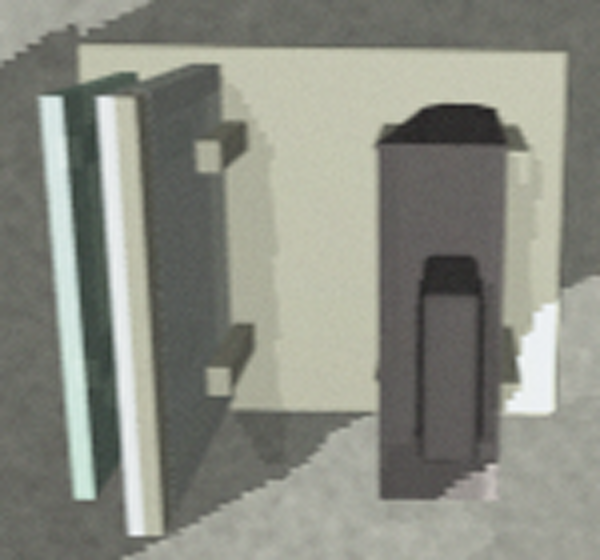

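The enlarged crop shows the wedge's end face with its slanted edge on the left (−x) and its straight edge on the right (+x). So the flat face looks to +x, and wedge yaw is about 88.5°.

```bash
python3 - <<'E'
from h import *
w=dict(np.load('w1.npz'))
print('tab mid line',onz(w,317.5,180,.136),onz(w,317.0,216,.136), 'ends',onz(w,317,177.5,.136),onz(w,317,220,.136))
print('width',onz(w,323.8,198,.136)-onz(w,310.2,198,.136))
print('shoulder edges +x,-x',onz(w,331,150,.098),onz(w,299.5,150,.098),onz(w,299.5,225,.098),onz(w,329,216,.098),'ends y',onz(w,315,141,.098),onz(w,310,230,.098))
E
python3 go.py .522 .262 .123 -1.5
```

```text
tab mid line [0.52455347 0.2811911  0.136     ] [0.5232901  0.25124548 0.136     ] ends [0.52422299 0.28320028 0.136     ] [0.52318875 0.2477739  0.136     ]
width [ 0.01077551 -0.00030782  0.        ]
shoulder edges +x,-x [0.53685684 0.29814306 0.098     ] [0.5092659 0.2989388 0.098    ] [0.50595144 0.2279873  0.098     ] [0.53404148 0.23631546 0.098     ] ends y [0.52308717 0.30635588 0.098     ] [0.51570873 0.22256256 0.098     ]
d [ 1.261e+01  4.000e-02 -1.000e-02] rot [-0.    -0.001  0.001]
q [ 0.46  0.39  0.21  1.39 -0.    2.06] t 1.2 p [0.5223 0.2617 0.2491] f [-0.3 -0.2  0.1] op 0.04250020869489662
```

apply_moves(
  commands=[4, 0.25, 0.12, 0.012, 0, 0, 0, 7.5, 0.25, 0.12, 0.012, 0, 0, 0, 10.5, 0.25, 0.12, 0.012, 0, 0, 0, 12.6, 0.25, 0.12, 0.012, 0, 0, 0, 12.6, 0.25, 0.12, 0.012, 0, 0, 0, 12.6, 0.25, 0.12, 0.012, 0, 0, 0],
)

```text
time: 1.7
eef_pos: [0.5221, 0.2646, 0.1233]
orientation: [0.012, 0.708, -0.013, 0.706]
ft_force: [0.1, -0.0, 0.6]
opening: 0.0428
```

apply_moves(
  commands=[0, 0, 0, 0, 0, 0, -1, 0, 0, 0, 0, 0, 0, -1, 0, 0, 0, 0, 0, 0, -1, 0, 0, 0, 0, 0, 0, -1, 0, 0, 0, 0, 0, 0, -1, 0, 0, 0, 0, 0, 0, -1],
)

```text
time: 2.2
eef_pos: [0.523, 0.2653, 0.1253]
orientation: [0.013, 0.707, -0.012, 0.707]
ft_force: [-1.0, 0.5, 8.2]
opening: 0.0112
```

```bash
python3 go.py .5235 .2645 .275 -2.2
```

```text
d [-14.97  -0.08   0.05] rot [ 0.003  0.    -0.   ]
q [ 0.47  0.44 -0.04  1.09  0.    2.08] t 2.2 p [0.523  0.2653 0.1253] f [-1.   0.5  8.2] op 0.011230782334081191
```

apply_moves(
  commands=[-3, 0, 0, 0, 0, 0, -1, -6, 0, 0, 0, 0, 0, -1, -9, 0, 0, 0, 0, 0, -1, -12, 0, 0, 0, 0, 0, -1, -15.5, 0, 0, 0, 0, 0, -1, -15.5, 0, 0, 0, 0, 0, -1, -15.5, 0, 0, 0, 0, 0, -1],
)

```text
time: 2.78
eef_pos: [0.524, 0.2658, 0.2829]
orientation: [0.013, 0.705, -0.012, 0.709]
ft_force: [0.3, 0.7, -1.5]
opening: 0.011
```

```bash
python3 go.py .5925 -.1705 .28 85
```

```text
d [  0.21 -43.36   8.4 ] rot [-1.519e+00  5.000e-03  1.000e-03]
q [0.47 0.4  0.3  1.47 0.   2.08] t 2.7833 p [0.524  0.2658 0.2829] f [ 0.3  0.7 -1.5] op 0.011000141175122732
```

apply_moves(
  commands=[0, -43.4, 8.4, -1.519, 0, 0, -1, 0, -43.4, 8.4, -1.519, 0, 0, -1, 0, -43.4, 8.4, -1.519, 0, 0, -1, 0, -43.4, 8.4, -1.519, 0, 0, -1, 0, -43.4, 8.4, -1.519, 0, 0, -1, 0, -43.4, 8.4, -1.519, 0, 0, -1, 0, -43.4, 8.4, -1.519, 0, 0, -1, 0, -43.4, 8.4, -1.519, 0, 0, -1],
)

```text
time: 3.45
eef_pos: [0.5716, -0.0416, 0.2809]
orientation: [-0.307, 0.636, 0.307, 0.638]
ft_force: [0.5, 0.6, -1.0]
opening: 0.0114
```

```bash
python3 go.py .5925 -.1705 .28 85
```

```text
d [ 0.08 -9.68 -8.77] rot [-0.586  0.002  0.002]
q [-0.07  0.37  0.25  1.45  0.    0.6 ] t 3.45 p [ 0.5716 -0.0416  0.2809] f [ 0.5  0.6 -1. ] op 0.011402642818697057
```

apply_moves(
  commands=[0, -9.7, -8.8, -0.586, 0, 0, -1, 0, -9.7, -8.8, -0.586, 0, 0, -1, 0, -9.7, -8.8, -0.586, 0, 0, -1, 0, -9.7, -8.8, -0.586, 0, 0, -1, 0, -9.7, -8.8, -0.586, 0, 0, -1, 0, -9.7, -8.8, -0.586, 0, 0, -1, 0, -9.7, -8.8, -0.586, 0, 0, -1, 0, -9.7, -8.8, -0.586, 0, 0, -1],
)

```text
time: 4.12
eef_pos: [0.5924, -0.1702, 0.2805]
orientation: [-0.477, 0.521, 0.477, 0.523]
ft_force: [-1.3, 0.1, -1.1]
opening: 0.0109
```

```bash
python3 go.py .5925 -.1705 .28 85; python3 - <<'E'
from h import *
w=cam('wrist');t=cam('top');s=cam('side');save(w,'w2.npz');save(t,'t2.npz');save(s,'s2.npz')
f=lambda c:c['pixels'][:,:,::-1]
a=cv2.resize(f(w)[:320,160:480],(400,400),interpolation=cv2.INTER_CUBIC)
print('toe px wrist',proj(w,[.5925,-.1705,.165]))
b=cv2.resize(f(s)[125:225,285:385],(400,400),interpolation=cv2.INTER_CUBIC)
cv2.imwrite('pics/w2.png',cv2.resize(f(w)[60:300,160:480],(800,600),interpolation=cv2.INTER_CUBIC))
cv2.imwrite('pics/s2.png',b)
E
```

```text
d [ 0.05 -0.01 -0.03] rot [-0.004  0.001  0.002]
q [-0.28  0.47  0.4   1.5   0.   -0.19] t 4.1167 p [ 0.5924 -0.1702  0.2805] f [-1.3  0.1 -1.1] op 0.010876839884822742
toe px wrist [315.21468298 201.84876822]
```

View pics/w2.png

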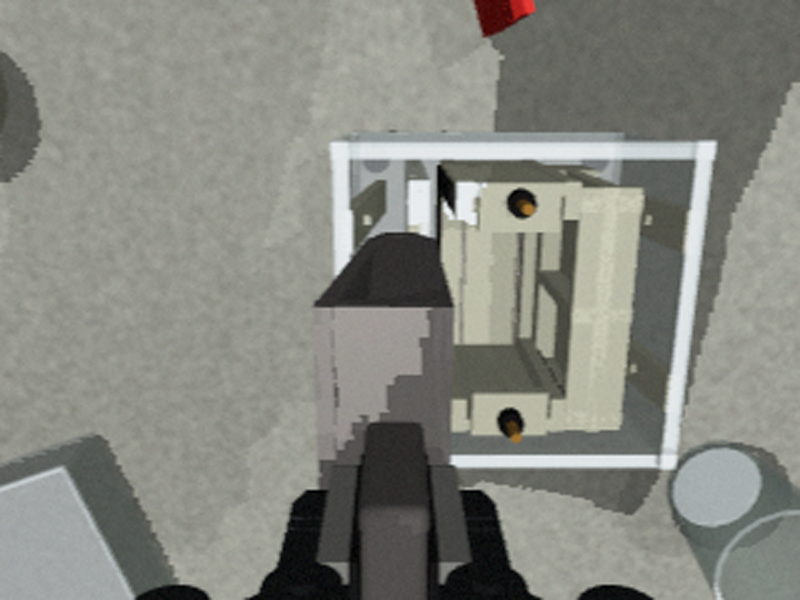

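The wrist view (u = 160 + x/2.5, v = 60 + y/2.5) shows the wedge held straight. Its flat right edge is at crop x≈440 and its slope is on the left, facing the end wall. The tank rim's far corners are at crop (332,143) and (716,143). The cassette's white top is at crop x 407–432, y 180–240, so the gap lies left of it.

```bash
python3 - <<'E'
from h import *
w=dict(np.load('w2.npz'))
P=lambda x,y,z:onz(w,160+x/2.5-.3,60+y/2.5-.3,z)
c=[P(331,142,.116),P(717,142,.116),P(664,469,.116)];c=np.array(c)
print('rim',c.round(4),np.linalg.norm(c[0]-c[1]),np.linalg.norm(c[2]-c[1]),'ctr',(c[0]+c[2])/2)
print('yaw x axis',np.degrees(np.arctan2(*(c[1]-c[2])[[1,0]])),'y',np.degrees(np.arctan2(*(c[1]-c[0])[[1,0]]))-90)
print('wall outer left at y300', P(336,240,.116))
q=[P(526,208,.134),P(515,436,.134)];print('pins',np.round(q,4),np.mean(q,0),np.linalg.norm(q[0]-q[1]))
print('cass',P(407,182,.106),P(432,182,.106),P(436,240,.106))
ctr=(c[0]+c[2])/2; 
for a in(-5,):
  a=np.radians(a);ex=np.array([np.cos(a),np.sin(a)]);ey=np.array([-np.sin(a),np.cos(a)])
  for n,p in (('c1',P(407,182,.106)),('c2',P(432,182,.106)),('c3',P(436,240,.106)),('core edge',P(558,182,.116))):
    d=(p-ctr)[:2];print(n,d@ex,d@ey)
  for yy in(-28,): 
    d=None
# wedge toe edges: tip z ~ .163, bottom slab at z=.163+.012
print('flat/slope edges at shoulder far end z=.2535',P(452,305,.2535),P(314,305,.2535),'ends', P(380,305,.2535))
s=dict(np.load('s2.npz'));im=s['pixels'][:,:,::-1];cv2.imwrite('pics/s2.png',cv2.resize(im[120:220,280:400],(800,600),interpolation=cv2.INTER_CUBIC))
E
```

```text
rim [[ 0.5272 -0.1853  0.116 ]
 [ 0.5397 -0.0483  0.116 ]
 [ 0.6678 -0.0649  0.116 ]] 0.1375208117221852 0.12913869814728035 ctr [ 0.59746074 -0.125094    0.116     ]
yaw x axis 172.60021979729925 y -5.231651280517426
wall outer left at y300 [ 0.56217932 -0.18747858  0.116     ]
pins [[ 0.5541 -0.1198  0.134 ]
 [ 0.6391 -0.1272  0.134 ]] [ 0.59658585 -0.12351143  0.134     ] 0.08527417840156162
cass [ 0.54462365 -0.15941302  0.106     ] [ 0.54547772 -0.15009467  0.106     ] [ 0.56738326 -0.15022103  0.106     ]
c1 -0.04964492544356415 -0.0387934763823295
c2 -0.049606258535078177 -0.029436157870589178
c3 -0.027773063042804975 -0.027652838256875496
core edge -0.050462756895147426 0.015655626317090915
flat/slope edges at shoulder far end z=.2535 [ 0.55373679 -0.1539515   0.2535    ] [ 0.55123204 -0.18119201  0.2535    ] ends [ 0.55242975 -0.16816621  0.2535    ]
```

View pics/s2.png

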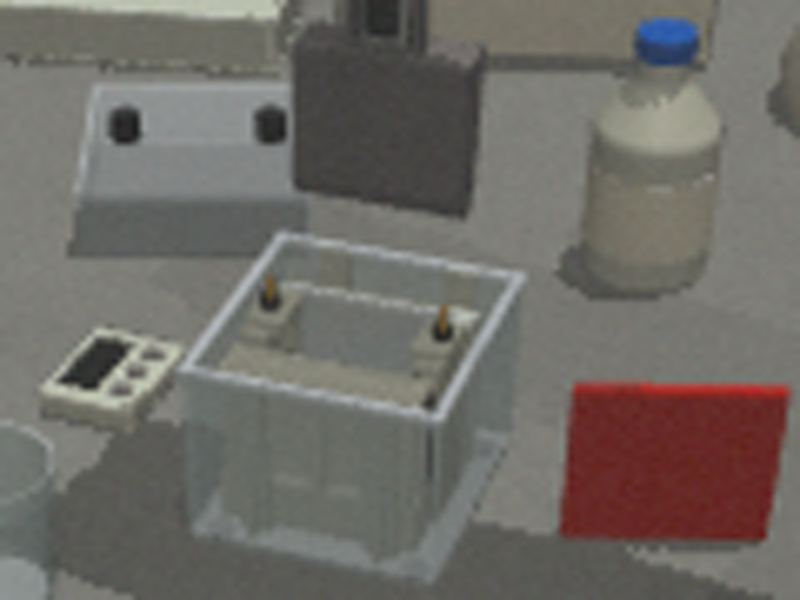

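Tank centre is about (0.5967,−0.1252) with yaw −5.2°; the rim measures 137×129 mm and the pins are 85 mm apart, matching the given sizes. The cassette's outer face is at |y|≈39 mm. I'll enter along the seat line, y = 43 + 0.1045·(z−6), at about 52.5 mm near the rim.

```bash
cat > tk.py <<'E'
# usage: tk.py Y ztoe(mm): target with wedge at tank |y|=Y
import sys,numpy as np,subprocess
from h import *
C=np.array([.5967,-.1252]);a=np.radians(-5.2);ey=np.array([-np.sin(a),np.cos(a)]);ex=np.array([np.cos(a),np.sin(a)])
G=.117
o=get_obs();d=o['eef_pos'][:2]-C
print('now X %.1f Y %.1f ztoe %.1f'%(d@ex*1e3,-d@ey*1e3,(o['eef_pos'][2]-G)*1e3))
for i in range(1,len(sys.argv),2):
    Y,z=float(sys.argv[i]),float(sys.argv[i+1]);p=C-ey*Y/1e3
    subprocess.run(['python3','go.py',*map(str,[p[0],p[1],z/1e3+G,84.8])])
E
python3 tk.py 52.5 125
```

```text
d [ 3.89  0.   -0.74] rot [0.002 0.001 0.002]
q [-0.28  0.47  0.4   1.5   0.   -0.19] t 4.2667 p [ 0.5925 -0.1702  0.2809] f [-0.5 -0.6 -0.4] op 0.010743609276611528
now X -0.1 Y 45.2 ztoe 163.9
```

apply_moves(
  commands=[0, 0, -0.75, 0, 0, 0, -1, 0, 0, -0.75, 0, 0, 0, -1, 1.3, 0, -0.75, 0, 0, 0, -1, 2.6, 0, -0.75, 0, 0, 0, -1, 3.9, 0, -0.75, 0, 0, 0, -1, 3.9, 0, -0.75, 0, 0, 0, -1],
)

```text
time: 4.77
eef_pos: [0.591, -0.1775, 0.2395]
orientation: [-0.477, 0.522, 0.478, 0.522]
ft_force: [-0.2, -0.5, -1.6]
opening: 0.011
```

```bash
python3 tk.py 52.3 100 51 85; python3 - <<'E'
from h import *
w=cam('wrist');save(w,'w3.npz');t=cam('top')
f=lambda c:c['pixels'][:,:,::-1]
a=cv2.resize(f(w)[80:240,240:400],(500,500),interpolation=cv2.INTER_CUBIC)
b=cv2.resize(f(t)[148:208,330:390],(300,300),interpolation=cv2.INTER_CUBIC)
cv2.imwrite('pics/w3.png',np.hstack([a,np.vstack([b,np.zeros((200,300,3),np.uint8)])]))
E
```

```text
d [ 2.25 -0.09  0.02] rot [ 0.002  0.002 -0.001]
q [-0.29  0.47  0.3   1.4   0.   -0.2 ] t 4.7667 p [ 0.591  -0.1775  0.2395] f [-0.2 -0.5 -1.6] op 0.011048420830016954
d [ 3.75 -0.09  0.15] rot [ 0.002  0.002 -0.001]
q [-0.29  0.47  0.3   1.4   0.   -0.2 ] t 4.7667 p [ 0.591  -0.1775  0.2395] f [-0.2 -0.5 -1.6] op 0.011048420830016954
now X -0.9 Y 52.6 ztoe 122.5
```

View pics/w3.png

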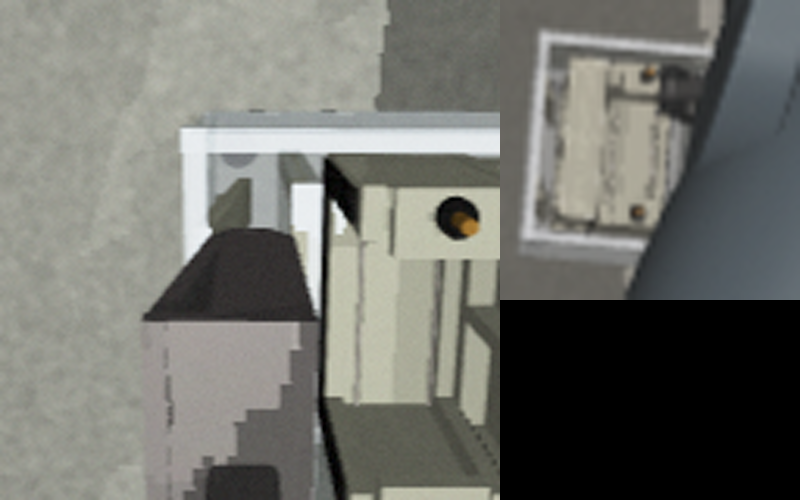

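```bash
python3 - <<'E'
from h import *
w=dict(np.load('w3.npz'))
a=np.radians(-5.2);ey=np.array([-np.sin(a),np.cos(a)]);ex=np.array([np.cos(a),np.sin(a)])
T=np.array([.591,-.1775]);C=np.array([.5967,-.1252])
def px(p,z): q=proj(w,[p[0],p[1],z]);return ((q-[240,80])*3.125).round(0)
for n,y,z in(('shoulder flat',-12,90),('shoulder slope',16.5,90),('12 flat',-12,12),('12 slope',8.2,12),('tip flat',-6,0),('tip slope',3,0)):
    print(n,px(T-ex*.042-ey*y/1e3,.1225+z/1e3))
for X,Y,z in((-50,-63,116),(-50,-61.5,116),(-50,-33,106),(-50,-41,106),(-63,-67,116),(-43,0,134),(-50,-25,116)): print(X,Y,z,px(C+ex*X/1e3+ey*Y/1e3,z/1e3))
P=lambda x,y,z:onz(w,240+x/3.125-.2,80+y/3.125-.2,z)
for n,x,y,z in(('rim in',208,200,.116),('rim out',182,200,.116),('cass out',291,190,.106),('cass in',325,190,.106),('corner',180,127,.116)):
    d=(P(x,y,z)[:2]-C);print(n,(d@ex*1e3).round(1),(d@ey*1e3).round(1))
E
```

```text
shoulder flat [310. 305.]
shoulder slope [130. 305.]
12 flat [287. 225.]
12 slope [201. 225.]
tip flat [260. 217.]
tip slope [224. 217.]
-50 -63 116 [194. 185.]
-50 -61.5 116 [200. 185.]
-50 -33 106 [311. 180.]
-50 -41 106 [281. 180.]
-63 -67 116 [177. 131.]
-43 0 134 [460. 224.]
-50 -25 116 [346. 185.]
rim in -46.3 -59.7
rim out -46.3 -66.3
cass out -47.6 -38.4
cass in -47.6 -29.6
corner -64.1 -66.4
```

The toe lies inside the gap, about 5 mm clear of the cassette face and inside the rim. I'll lower it carefully.

apply_moves(
  commands=[0.6, 0, 0, 0, 0, 0, -1, 1.2, 0, 0, 0, 0, 0, -1, 1.8, 0, 0, 0, 0, 0, -1, 2.4, 0, 0, 0, 0, 0, -1, 2.7, 0, 0, 0, 0, 0, -1, 2.7, 0, 0, 0, 0, 0, -1],
)

```text
time: 5.37
eef_pos: [0.5914, -0.1771, 0.2141]
orientation: [-0.477, 0.521, 0.478, 0.522]
ft_force: [-0.3, 3.9, -1.6]
opening: 0.0112
```

```bash
python3 tk.py 50.5 75
```

```text
d [ 2.21 -0.05  0.16] rot [0.002 0.002 0.   ]
q [-0.29  0.47  0.24  1.34  0.   -0.2 ] t 5.3667 p [ 0.5914 -0.1771  0.2141] f [-0.3  3.9 -1.6] op 0.011190867171449605
now X -0.5 Y 52.2 ztoe 97.1
```

apply_moves(
  commands=[0.5, -0.05, 0.08, 0, 0, 0, -1, 1, -0.05, 0.13, 0, 0, 0, -1, 1.5, -0.05, 0.18, 0, 0, 0, -1, 2.0, -0.05, 0.23, 0, 0, 0, -1, 2.2, -0.05, 0.25, 0, 0, 0, -1, 2.2, -0.05, 0.25, 0, 0, 0, -1],
)

```text
time: 5.87
eef_pos: [0.5919, -0.1744, 0.1914]
orientation: [-0.477, 0.521, 0.478, 0.522]
ft_force: [0.3, 2.8, -1.6]
opening: 0.0112
```

```bash
python3 tk.py 47.7 55
```

```text
d [ 1.94 -0.03  0.17] rot [ 0.002  0.003 -0.   ]
q [-0.29  0.47  0.19  1.28  0.   -0.2 ] t 5.8667 p [ 0.5919 -0.1744  0.1914] f [ 0.3  2.8 -1.6] op 0.01124348037785077
now X -0.3 Y 49.4 ztoe 74.4
```

apply_moves(
  commands=[0.5, 0, 0.07, 0, 0, 0, -1, 1, 0, 0.12, 0, 0, 0, -1, 1.5, 0, 0.17, 0, 0, 0, -1, 2.0, 0, 0.23, 0, 0, 0, -1, 2.0, 0, 0.23, 0, 0, 0, -1],
)

```text
time: 6.28
eef_pos: [0.5917, -0.1719, 0.1701]
orientation: [-0.476, 0.521, 0.478, 0.522]
ft_force: [-0.0, 1.9, -2.0]
opening: 0.0111
```

```bash
python3 tk.py 45.5 35; python3 - <<'E'
from h import *
w=cam('wrist');save(w,'w4.npz')
f=lambda c:c['pixels'][:,:,::-1]
cv2.imwrite('pics/w4.png',cv2.resize(f(w)[60:260,220:460],(720,600),interpolation=cv2.INTER_CUBIC))
E
```

```text
d [ 1.81 -0.08  0.14] rot [ 0.002  0.003 -0.002]
q [-0.28  0.48  0.14  1.23  0.   -0.2 ] t 6.2833 p [ 0.5917 -0.1719  0.1701] f [-0.   1.9 -2. ] op 0.011105641504772572
now X -0.8 Y 47.0 ztoe 53.1
```

View pics/w4.png

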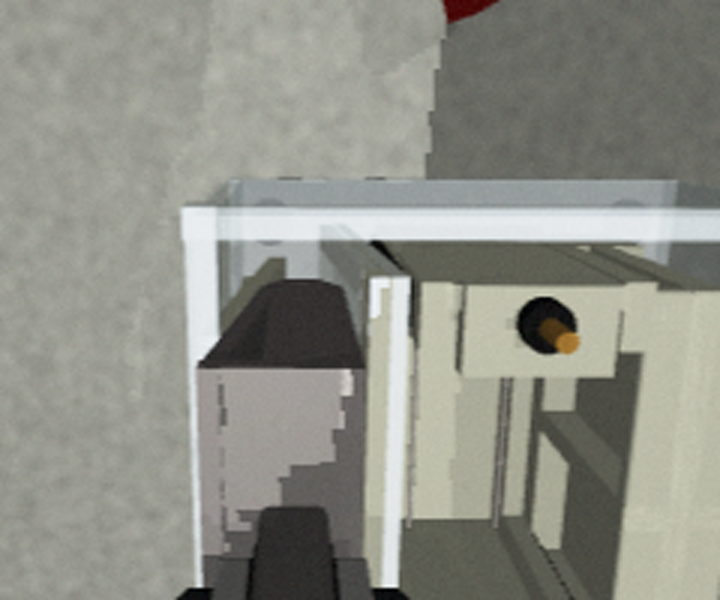

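The wedge is inside the gap. Its flat edge is at crop x≈362, beside the cassette top (x 370–410), which has already moved toward the core. Its slope runs along the wall seats at x≈200, and forces are low.

apply_moves(
  commands=[0.5, -0.05, 0.04, 0, 0, 0, -1, 1, -0.05, 0.08, 0, 0, 0, -1, 1.5, -0.05, 0.12, 0, 0, 0, -1, 1.8, -0.05, 0.15, 0, 0, 0, -1, 1.8, -0.05, 0.15, 0, 0, 0, -1],
)

```text
time: 6.75
eef_pos: [0.5921, -0.17, 0.1516]
orientation: [-0.476, 0.521, 0.479, 0.522]
ft_force: [0.3, 5.5, -1.4]
opening: 0.0114
```

```bash
python3 tk.py 45 25
```

```text
d [ 0.96 -0.06 -0.  ] rot [ 0.002  0.003 -0.003]
q [-0.28  0.49  0.11  1.19  0.   -0.19] t 6.75 p [ 0.5921 -0.17    0.1516] f [ 0.3  5.5 -1.4] op 0.011368052839868623
now X -0.5 Y 45.0 ztoe 34.6
```

apply_moves(
  commands=[0.3, 0, 0.06, 0, 0, 0, -1, 0.6, 0, 0.09, 0, 0, 0, -1, 0.9, 0, 0.12, 0, 0, 0, -1, 1.1, 0, 0.14, 0, 0, 0, -1, 1.1, 0, 0.14, 0, 0, 0, -1],
)

```text
time: 7.17
eef_pos: [0.5929, -0.1687, 0.1418]
orientation: [-0.477, 0.521, 0.478, 0.522]
ft_force: [-3.0, 4.5, 17.9]
opening: 0.0109
```

```bash
python3 tk.py 45 25
```

```text
d [-0.02  0.01 -0.13] rot [ 0.002  0.003 -0.   ]
q [-0.28  0.49  0.09  1.17  0.   -0.19] t 7.1667 p [ 0.5929 -0.1687  0.1418] f [-3.   4.5 17.9] op 0.010919634614407432
now X 0.1 Y 43.7 ztoe 24.8
```

apply_moves(
  commands=[0.15, 0, -0.02, 0, 0, 0, -1, 0.2, 0, -0.03, 0, 0, 0, -1, 0.22, 0, -0.03, 0, 0, 0, -1, 0.22, 0, -0.03, 0, 0, 0, -1, 0.22, 0, -0.03, 0, 0, 0, -1, 0.22, 0, -0.03, 0, 0, 0, -1],
)

```text
time: 7.67
eef_pos: [0.593, -0.1687, 0.1417]
orientation: [-0.477, 0.52, 0.478, 0.523]
ft_force: [-12.3, 9.4, 34.1]
opening: 0.011
```

```bash
python3 tk.py 45 25;  python3 - <<'E'
from h import *
w=cam('wrist');s=cam('side');t=cam('top');save(w,'w5.npz');save(s,'s5.npz')
f=lambda c:c['pixels'][:,:,::-1]
a=cv2.resize(f(w)[90:270,240:420],(420,420),interpolation=cv2.INTER_CUBIC)
b=cv2.resize(f(s)[140:225,295:380],(380,420),interpolation=cv2.INTER_CUBIC)
cv2.imwrite('pics/w5.png',np.hstack([a,b]));print(get_obs()['ft_force'])
E
```

```text
d [-0.03  0.02 -0.13] rot [0.003 0.003 0.002]
q [-0.28  0.49  0.08  1.16  0.   -0.19] t 7.6667 p [ 0.593  -0.1687  0.1417] f [-12.3   9.4  34.1] op 0.011041576067038626
now X 0.2 Y 43.7 ztoe 24.7
[-12.77106015   8.93922857  33.95465062]
```

View pics/w5.png

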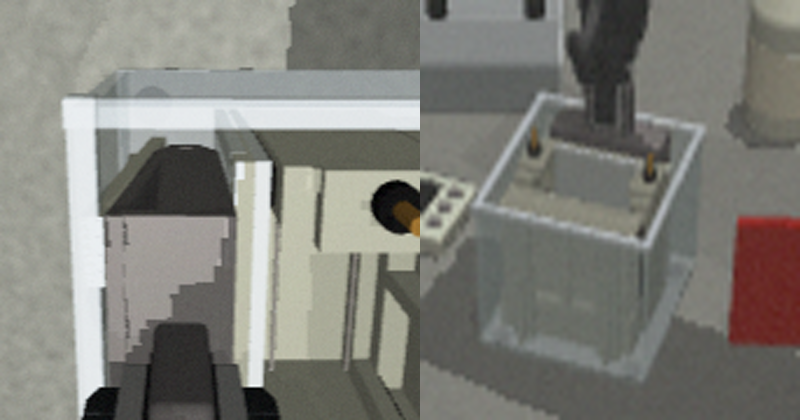

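Down-force rose to 34 N with no further descent at toe height 24.7 mm, so the wedge is jammed, and its shoulder looks level with the rim. I'll check numerically that the cassette is flush.

```bash
python3 - <<'E'
from h import *
w=dict(np.load('w5.npz'))
a=np.radians(-5.2);ey=np.array([-np.sin(a),np.cos(a)]);ex=np.array([np.cos(a),np.sin(a)]);C=np.array([.5967,-.1252])
P=lambda x,y,z:onz(w,240+x/2.3333-.3,90+y/2.3333-.3,z)
for n,x,y,z in(('cass out -x end',234,170,.106),('cass in -x end',271,170,.106),('cass out near',234,330,.106),('cass in near',265,330,.106),('rim outer',65,110,.116),('rim outer2',74,300,.116),('core front edge',274,185,.116),('core outer-pin block',317,180,.116),('shoulder flat',234,215,.1147),('shoulder slope',104,215,.1147)):
    d=(P(x,y,z)[:2]-C);print(n,(d@ex*1e3).round(1),(d@ey*1e3).round(1))
g=w['pixels'].astype(int).sum(2)
for v in (165,185,215): print(v,(g[v,332:368]//10).tolist())
E
```

```text
cass out -x end -47.6 -30.9
cass in -x end -47.6 -22.7
cass out near -9.3 -29.9
cass in near -9.3 -22.6
rim outer -61.8 -66.0
rim outer2 -20.8 -65.9
core front edge -46.5 -23.3
core outer-pin block -47.6 -14.4
shoulder flat -39.7 -31.3
shoulder slope -39.6 -58.9
165 [14, 15, 14, 13, 23, 32, 32, 31, 38, 63, 71, 71, 67, 56, 57, 56, 54, 61, 69, 69, 69, 69, 69, 63, 39, 7, 14, 21, 21, 40, 57, 56, 56, 56, 56, 56]
185 [47, 46, 47, 47, 51, 48, 32, 32, 30, 43, 56, 56, 55, 55, 55, 55, 62, 68, 69, 69, 69, 69, 68, 62, 55, 49, 33, 27, 34, 52, 55, 55, 56, 55, 56, 56]
215 [28, 27, 28, 28, 27, 28, 28, 28, 38, 51, 56, 55, 54, 55, 56, 61, 68, 69, 69, 69, 69, 67, 60, 55, 48, 41, 45, 50, 55, 55, 55, 54, 55, 55, 55, 56]
```

apply_moves(
  commands=[0.2, 0.08, -0.03, 0, 0, 0, -1, 0.2, 0.1, -0.04, 0, 0, 0, -1, 0.2, 0.1, -0.04, 0, 0, 0, -1, 0.2, 0.1, -0.04, 0, 0, 0, -1, 0.2, 0.1, -0.04, 0, 0, 0, -1, 0.2, 0.1, -0.04, 0, 0, 0, -1],
)

```text
time: 8.32
eef_pos: [0.5929, -0.1687, 0.1417]
orientation: [-0.478, 0.519, 0.477, 0.523]
ft_force: [-4.8, 9.3, 28.6]
opening: 0.0113
```

```bash
python3 tk.py 45 25
```

```text
d [-0.03  0.02 -0.14] rot [0.003 0.003 0.006]
q [-0.28  0.49  0.08  1.16  0.   -0.19] t 8.3167 p [ 0.5929 -0.1687  0.1417] f [-4.8  9.3 28.6] op 0.01131567860395084
now X 0.2 Y 43.6 ztoe 24.7
```

The wedge is steady: 28.6 N down, sideways forces under 10 N, and no movement. I'll hand in.

```bash
python3 -c "
from h import *
print(env.finish_job()); o=get_obs(); print(o['time'],o['eef_pos'],o['ft_force'],o['opening'])"
```

```text
the job is handed in; nothing more can be done
None
the job is handed in; nothing more can be done
```

I took the dark grey wedge from the rack and turned it so its flat face was toward the cassette. I slid it toe first down the seats on the tank's −y (world) side and handed in while still gripping it and pressing down.

- **Tightness:** the wedge stopped with its toe about 24.7 mm above the tank's underside, against about 25 mm expected. Raising the push to 34 N moved it no further. I handed in at about 29 N down, with sideways forces under 10 N and the robot clock at about 8.3 s.
- **Cassette:** in the last wrist picture its inner edge ran parallel to the core, at 22.7 and 22.6 mm from the tank's middle plane. The gasket plane is at 25 mm, so this reads about 2.4 mm off. The tank rim and the wedge read 1 to 1.7 mm off in the same direction. I took most of the difference as calibration error, so "flush" also rests on the wedge jamming at the right height.
- **Shoulder:** it looked level with the rim in the side view, but I did not measure it separately.
- **Not checked:** I did not look specifically at whether the other things stayed put. I felt no unexpected contact on the way, and the state could not be read after the hand-in.

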